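# Bring the drill chuck round to the front of the parts carousel

### The arm

A 6-joint arm with a two-finger parallel gripper is mounted at the origin on the work surface. World frame = base frame: x ahead of the robot, y to its left, z up, the work surface at z = 0. Lengths are in mm, angles in rad, forces in N, time in s.
With the tool pointing down it reaches from about 325 to 775 mm from the base axis. Payload 5.5 kg.
Tool frame: the origin (TCP) lies midway between the tips of the shut fingers; the grasp point (between the pads) lies 19 mm behind it; z points along the fingers, y is the line along which they close (so a half turn about z gives the same grasp; the last joint's range is limited). The gripper opens to 88 mm and grips with 3 to 60 N. Pads are 20 mm wide; open, the fingers measure 115 mm over their backs; the gripper's body (75 mm by 178 mm) begins 61 mm behind the grasp point.
Start: joints at [-1.29, 0.091, 1.231, -0, 1.82, -0.057], TCP at [198.847, -566.106, 222.631] pointing down, gripper open.
Joint ranges: [-2.87, 2.87], [-0.86, 2.18], [0.17, 2.46], [-1.51, 4.65], [0.06, 2.69], [-2.65, 2.65]. Speed limits (rad/s): [2.57, 2.57, 3.01, 3.14, 3.14, 3.14].

### API

Orientations are given as a unit quaternion [w, x, y, z].
In Python, from workcell import * gives the robot as it stands.
- The arm moves only by the tool move_arm, never from a script. Its argument "rows" is text: rows parted by semicolons, each of 6 numbers parted by spaces: the shift along the tool's x, y, z in m, then the turn, a rotation vector about the tool's x, y, z in rad. In form: x y z rx ry rz; .... A call has 1 to 5 rows; each row is the pose to reach, as a shift and turn from the pose commanded when the call began, along the tool's axes at that moment; what a row does not reach only later rows make up. A row lasts 1/8 s, in which the tool goes at most 62.5 mm and 10.7 degrees, less where a joint would pass 70% of its speed; a pose out of reach is approached as far as the arm can. A call with a gripper value outside its range is refused whole. "gripper" is the finger opening in m, from 0 to 0.0878, set as the call begins (left out, the last holds). The fingers move at their own pace and stop on an object; "newtons" is the grip in N (left out, the last holds). Time passes only in rows, so rows that repeat a pose let the fingers close. It gives the time, the measured TCP pose, the force, the opening and the grip force at its end, in the units of the state.
- get_state(): the state, without advancing time (a new reading comes with each control period).
- get_image(name): name is "scene" or "top" or "wrist"; returns (picture, depth): 400x640x3 uint8, red, green, blue; 400x640 float32, mm along the optical axis (not along the pixel's ray), 0 where there is no reading.
- camera_model(name): a dict with "K" (3x3 intrinsics, pixels), "distortion" ([k1, k2, p1, p2, k3] as OpenCV has them; the pictures are not rectified), "T" (4x4, takes a point from camera to world coordinates). Camera axes: x right, y up, looking along -z (the intrinsics and any distortion apply to the point x, -y, -z); pixel columns grow to the right and rows downward; lengths in mm; the calibration is good to about 2 mm. A picture is of the moment at which its call begins: read the wrist's pose just before it. camera_model takes no time and is no camera call; for the wrist camera it gives the pose at the moment of the call.
- job_done(): hands the job in; it is judged then, once.
The state is a dict: "time": time; "joint_pos": joint angles; "qvel": joint speeds; "tau": joint torques, N m; "eef_pos": TCP position; "tcp_rot": TCP orientation; "ft_force": force on the tool from outside, world axes, zero at the start; "torque": the same for the moment, N m; "gripper_width": finger opening in mm; "finger_force": force on a finger pad.
Only numpy, scipy, OpenCV 4.12 (cv2) and the standard library are available. Lean on these libraries where they do the work, as an engineer would, in place of code of your own. Each camera call takes 0.05 s, during which the arm holds its last target. There are 200 camera calls.

### The job

The chrome drill chuck is wanted next: push the finger tabs on the rim of the round parts tray, lightly and without spinning it fast, to turn the tray until the chuck stands squarely in line with the arrow on the stand's index tongue, then take the hand away and leave the tray at rest. Grip and lift nothing, keep the fingers out of the bays and off the parts in them, and leave the other things on the bench where they lie.

Things in the scene. Friction and masses are not known exactly. Their poses are not given: they have to be found in the camera images.
- stand: Fixed black steel stand of the carousel: a flat 210 mm disc, 7 mm thick, hidden under the tray. Its index tongue (36 mm wide, 7 mm thick) sticks out from under the tray along the stand's own -x to 195 mm from the tray's axis, roughly towards the robot; a small white arrow on it points at the tray and marks the front. Origin on the tray's axis at bench height; z up.
- tongue_end (a point): Middle of the outer end of the index tongue, on its upper face (7 mm above the bench). The line from here to the tray's axis is the front direction.
- tray: Round grey plastic tray, 260 mm diameter, turning either way without end about a vertical axis. Rim wall 7 mm thick, its top 52 mm above the bench. Six bays inside, centred at 0, 60, 120, 180, 240 and 300 degrees from the tray's own x, anticlockwise from above; each holds one part. Origin on the axis at the tray's underside, 22 mm above the bench; z up.
- tab_0 (a point): Outer end of one of the tray's six finger tabs, half-way up (39 mm above the bench), 154 mm from the axis, at 30 degrees from the tray's x; the other five, all alike, follow every 60 degrees. Each stands 24 mm out from the rim, 12 mm wide, from 26 to 52 mm above the bench. The space between tabs is open down to the bench, but for the 7 mm thick tongue.
- axis (a point): Point on the tray's axis of turning, at the top of its hub (46 mm above the bench). The bearing is stiff: about 0.22 N m, some 1.5 to 3 N at a tab, and the tray stops within a few degrees when the push ends.
- insert: Insert fixed in the tray, turning with it: dark grey rubber bay floor 30 mm above the bench, grey hub (40 mm diameter, top 46 mm above the bench, with a steel screw head on it) and six grey dividers 4 mm thick, tops 44 mm above the bench, between the bays. Same origin and axes as the tray. Not to be pushed.
- chuck: THE PART WANTED: chrome bayonet-socket drill chuck standing upright in one of the bays, jaws up: a round stepped body 41 mm in diameter with a knurled collar and a tapered nose, 50 mm high (top 80 mm above the bench), 0.26 kg, loose. Origin at the centre of its underside, about 83 mm from the tray's axis, on the bay floor (30 mm above the bench); z up, its yaw means nothing.
- riser: Matte black carbon heel riser, a stepped block 52 x 34 x 20 mm, loose in a bay. Origin at the centre of its underside.
- retainer_a: Orange plastic brake retainer clip, U-shaped, 50 x 14 x 26 mm, loose in the bay that stands near the front at the start. Origin at the centre of its underside.
- retainer_b: The second orange brake retainer, same shape, loose in another bay. Origin at the centre of its underside.
- torque_head: Titanium-grey torque wrench head, a 34 mm round head 18 mm high with an 11 mm high square drive on top and a short neck, 59 mm long, loose in a bay. Origin under its middle.
- collar: Plain aluminium depth-stop ring, 32 mm diameter, 14 mm high with a 12 mm hole, loose in a bay. Origin at the centre of its underside.
- template_bar: Bystander: graphite plastic drilling template, a T-shaped bar 270 mm long, 10 mm thick, lying on the bench to the left of the carousel. Origin under its middle.
- screwdriver: Bystander: screwdriver 210 mm long lying on the bench to the right. Origin on its underside.
- glue: Bystander: white glue bottle, 42 mm diameter, 105 mm high, standing on the bench to the right, far side. Origin at the centre of its foot.

How it is judged:
By the outcome, as a careful person would: the job done as asked, in the order asked, and still so for the second after the job is handed in, with the robot touching nothing.
It also fails if it takes over 61 s, if anything falls off the work surface, if the arm or the gripper's body presses on something with over 40 N, if the wrist force passes 120 N, or if a joint passes its speed limit or range.

## Working session

There is one attempt and no reset: what is moved stays moved. The work goes in short steps, Python scripts to look and compute and a tool call to move; the robot and the scene stay as the last step left them, time stands still between calls to the robot, and variables do not carry over. Pictures are saved under pics/ and viewed, at most 10 in all, crops included, and the job is handed in when it is done.

Besides the shell and the picture viewer there is one more tool, called after "Emit:" in YAML: its name, and indented under it one key for each argument. move_arm: Moves the arm, as the interface text tells. Its arguments: {"type":"object","properties":{"rows":{"type":"string"},"gripper":{"type":"number"},"newtons":{"type":"number"}},"required":["rows"]}

```bash
mkdir -p pics; cat > h.py <<'E'
from workcell import *
import numpy as np, cv2
def ray(cam,px,z):
    m=camera_model(cam);K=np.array(m["K"]);D=np.array(m["distortion"],float);T=np.array(m["T"])
    u=cv2.undistortPoints(np.array(px,float).reshape(-1,1,2),K,D).reshape(-1,2)
    d=np.c_[u[:,0],-u[:,1],-np.ones(len(u))]@T[:3,:3].T
    o=T[:3,3]; return o+d*((z-o[2])/d[:,2])[:,None]
def proj(cam,P):
    m=camera_model(cam);K=np.array(m["K"]);D=np.array(m["distortion"],float);T=np.array(m["T"])
    p=(np.array(P,float)-T[:3,3])@T[:3,:3]; p=p*[1,-1,-1]
    return cv2.projectPoints(p,np.zeros(3),np.zeros(3),K,D)[0].reshape(-1,2)
def save(cam,n):
    a,d=get_image(cam); cv2.imwrite(n,a[:,:,::-1]); return a,d
E
python3 - <<'E'
from h import *
a,d=save("top","pics/t.png"); np.save("d.npy",d); b,_=save("scene","pics/s.png")
print(camera_model("top")["T"],get_state()["tcp_rot"])
E
```

```text
[[ 2.46918441e-03  9.95279713e-01 -9.70164780e-02  4.26523640e+02]
 [-9.99987016e-01  2.88997513e-03  4.19703207e-03  7.67899868e+00]
 [ 4.45759608e-03  9.70048551e-02  9.95273926e-01  1.46922549e+03]
 [ 0.00000000e+00  0.00000000e+00  0.00000000e+00  1.00000000e+00]] [-8.74862557e-04  9.85772552e-01  1.68082424e-01 -1.00358061e-04]
```

View pics/t.png

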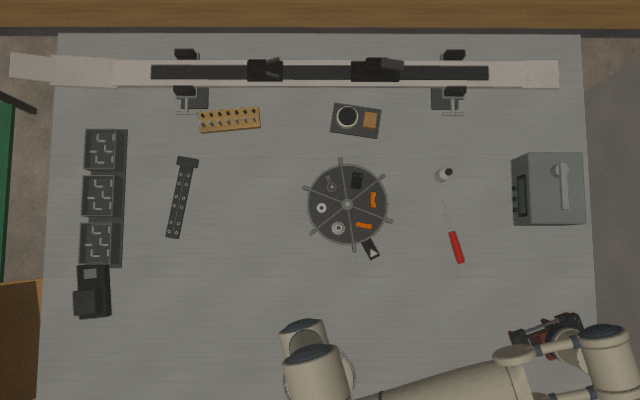

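View pics/s.png

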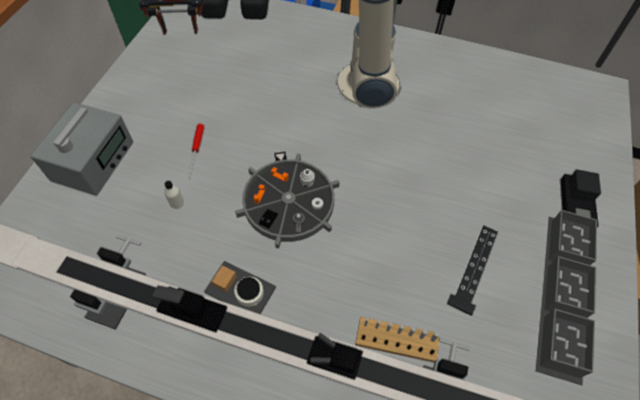

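The top view shows the tray hub at about (348,204), the tongue at (371,248), the chuck at (338,228) and the tabs around the rim. I'll enlarge it.

```bash
python3 - <<'E'
from h import *
a=cv2.imread("pics/t.png")[150:270,280:410]; cv2.imwrite("pics/tc.png",cv2.resize(a,None,fx=5,fy=5,interpolation=cv2.INTER_CUBIC)[:600])
print(ray("top",[(348,204)],46),ray("top",[(371,248),(375,257)],7),ray("top",[(338,228)],80), get_state()["time"])
E
```

```text
[[554.62468178 -93.07442414  46.        ]] [[ 414.68573413 -170.09976107    7.        ]
 [ 385.65645415 -182.83909717    7.        ]] [[476.73874629 -59.34704848  80.        ]] 0.1
```

View pics/tc.png

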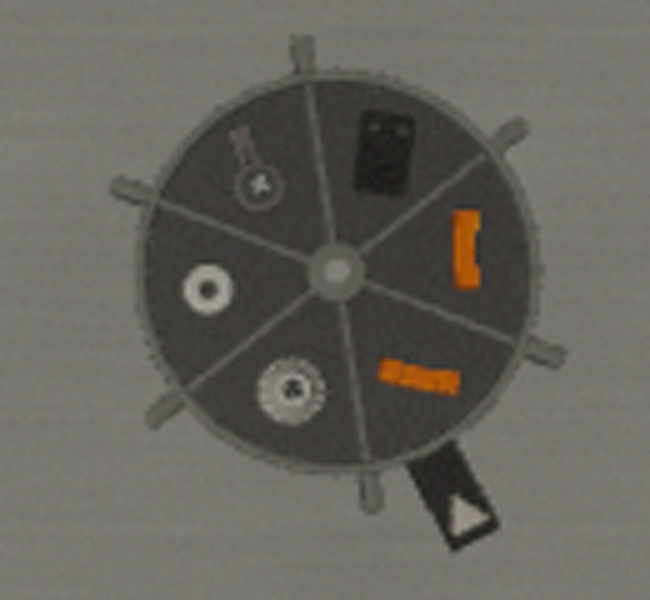

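The crop shows the hub at (337,270), the chuck at (291,391), the tongue end at about (475,537) and tabs at (165,410), (372,492), (545,352), (512,132), (303,52) and (128,188). I'll use these to work out the angles.

```bash
cat >> h.py <<'E'
def ang(v): return np.degrees(np.arctan2(v[...,1],v[...,0]))%360
E
python3 - <<'E'
from h import *
c=lambda l:np.array(l)/5.+[280-.4,150-.4]
hub=ray("top",c([(337,270)]),46)[0]
# rim ellipse centre check, rim outer extents at z=52
r=ray("top",c([(138,270),(540,270),(337,70),(337,472)]),45);print("rim",r.round(1))
t=ray("top",c([(165,410),(372,492),(545,352),(512,132),(303,52),(128,188)]),45)
ctr=(t[:3]+t[3:]).mean(0)/2; print("hub",hub,"tabs mean",ctr)
print("tab r",np.linalg.norm(t[:,:2]-ctr[:2],axis=1),"ang",ang((t-ctr)[:,:2]), "mod60",ang((t-ctr)[:,:2])%60)
te=ray("top",c([(475,537),(452,550),(497,523)]),7);print("tongue",te,ang((te-ctr)[:,:2]),np.linalg.norm((te-ctr)[:,:2],axis=1))
for z,p in((60,(291,391)),(80,(293,388))):
  k=ray("top",c([p]),z)[0];print("chuck",k,ang((k-ctr)[:2]),np.linalg.norm((k-ctr)[:2]))
# brightness masks: white arrow
E
```

```text
rim [[ 555.6   37.3   45. ]
 [ 556.4 -219.9   45. ]
 [ 685.5  -90.4   45. ]
 [ 427.4  -89.5   45. ]]
hub [555.8985104 -89.8837037  46.       ] tabs mean [556.04047236 -90.31235974  45.        ]
tab r [141.91388529 142.76682226 142.01548158 143.83641498 142.84860601
 144.10641075] ang [129.187443   188.57791181 248.45263793 308.45212151   8.7699006
  68.68890616] mod60 [9.187443   8.57791181 8.45263793 8.45212151 8.7699006  8.68890616]
tongue [[ 385.65371256 -181.53966398    7.        ]
 [ 377.24834192 -166.52607308    7.        ]
 [ 394.71293892 -195.92864122    7.        ]] [208.16518013 203.08709477 213.21156199] [193.27200768 194.3583186  192.82471823]
chuck [478.0885816  -59.68367379  60.        ] 158.5492526698794 83.75329053550155
chuck [479.2191742  -59.97196192  80.        ] 158.44857045323042 82.5957116944162
```

Everything agrees: the axis is at (556,-90.3), the tongue at 208.2°, the chuck at 158.5° and the tab to push at 128.7°. The tray has to turn about +49.7°. Next I'll plan the approach.

```bash
cat >> h.py <<'E'
from scipy.spatial.transform import Rotation as R
C=np.array([556,-90.3])
def pose(th,r,z):  # tool x radial, z down
    a=np.radians(th); return np.r_[C+r*np.array([np.cos(a),np.sin(a)]),z], R.from_matrix(np.array([[np.cos(a),np.sin(a),0],[np.sin(a),-np.cos(a),0],[0,0,-1]]).T)
def cur():
    s=get_state(); return np.array(s["eef_pos"]), R.from_quat(np.roll(s["tcp_rot"],-1))
def call(p0,q0,ps):
    print("; ".join(" ".join("%.4f"%v for v in np.r_[q0.inv().apply(p-p0)/1000,(q0.inv()*q).as_rotvec()]) for p,q in ps)); return ps[-1]
E
python3 - <<'E'
from h import *
p,q=cur(); P,Q=pose(111,147,222); w=(q.inv()*Q).as_rotvec(); print(w)
L=[(p+(P-p)*k/15,q*R.from_rotvec(w*k/15)) for k in range(16)]
c=L[0]
for i in range(3): c=call(*c,L[1+5*i:6+5*i])
E
```

```text
[-1.28962202e-03 -1.48124342e-03 -1.59954670e+00]
0.0327 -0.0318 0.0000 -0.0001 -0.0001 -0.1066; 0.0654 -0.0636 0.0001 -0.0002 -0.0002 -0.2133; 0.0981 -0.0954 0.0001 -0.0003 -0.0003 -0.3199; 0.1308 -0.1273 0.0001 -0.0003 -0.0004 -0.4265; 0.1635 -0.1591 0.0002 -0.0004 -0.0005 -0.5332
0.0443 -0.0108 0.0000 -0.0001 -0.0001 -0.1066; 0.0887 -0.0216 0.0000 -0.0002 -0.0002 -0.2133; 0.1330 -0.0323 0.0000 -0.0003 -0.0003 -0.3199; 0.1773 -0.0431 0.0000 -0.0003 -0.0004 -0.4265; 0.2216 -0.0539 0.0000 -0.0004 -0.0005 -0.5332
0.0437 0.0132 -0.0000 -0.0001 -0.0001 -0.1066; 0.0873 0.0265 -0.0000 -0.0002 -0.0002 -0.2133; 0.1310 0.0397 -0.0001 -0.0003 -0.0003 -0.3199; 0.1746 0.0530 -0.0001 -0.0003 -0.0004 -0.4265; 0.2183 0.0662 -0.0001 -0.0004 -0.0005 -0.5332
```

Emit:
move_arm:
  rows: "0.033 -0.032 0 0 0 -0.107; 0.065 -0.064 0 0 0 -0.213; 0.098 -0.095 0 0 0 -0.32; 0.131 -0.127 0 0 0 -0.427; 0.164 -0.159 0 0 0 -0.533"
  gripper: 0

```text
time: 0.72
eef_pos: [301.3, -360.2, 222.1]
tcp_rot: [-0.0, 0.906, 0.423, 0.0]
ft_force: [-0.3, -0.0, -0.1]
gripper_width: 41.2
finger_force: 0.0
```

Emit:
move_arm:
  rows: "0.044 -0.011 0 0 0 -0.107; 0.089 -0.022 0 0 0 -0.213; 0.133 -0.032 0 0 0 -0.32; 0.177 -0.043 0 0 0 -0.427; 0.222 -0.054 0 0 0 -0.533"

```text
time: 1.35
eef_pos: [402.9, -155.7, 222.3]
tcp_rot: [-0.0, 0.763, 0.647, -0.0]
ft_force: [0.2, -0.4, -0.4]
gripper_width: 0.5
finger_force: 0.0
```

Emit:
move_arm:
  rows: "0.044 0.013 0 0 0 -0.107; 0.087 0.027 0 0 0 -0.213; 0.131 0.04 0 0 0 -0.32; 0.175 0.053 0 0 0 -0.427; 0.218 0.066 0 0 0 -0.533"

```text
time: 1.98
eef_pos: [504.2, 48.4, 222.2]
tcp_rot: [-0.0, 0.565, 0.825, -0.0]
ft_force: [0.4, -0.5, -0.5]
gripper_width: 0.3
finger_force: 0.0
```

```bash
python3 - <<'E'
from h import *
a,d=save("wrist","pics/w.png"); b,_=save("top","pics/t2.png"); s=get_state()
p,q=cur(); print(s["time"],p,s["gripper_width"],ang(p-np.r_[C,0]),np.linalg.norm(p[:2]-C),q.as_matrix()[:,0])
P,Q=pose(111,147,222); call(p,q,[(P-[0,0,k],Q) for k in (40,80,120,160,190)])
E
```

```text
2.075 [504.47983313  50.08883953 221.39919524] 0.4727919061907882 110.15222421502403 149.54381919147457 [-0.36372247  0.93150564  0.00179163]
-0.0026 -0.0022 0.0394 -0.0013 -0.0018 0.0057; -0.0027 -0.0021 0.0794 -0.0013 -0.0018 0.0057; -0.0027 -0.0021 0.1194 -0.0013 -0.0018 0.0057; -0.0028 -0.0020 0.1594 -0.0013 -0.0018 0.0057; -0.0029 -0.0020 0.1894 -0.0013 -0.0018 0.0057
```

View pics/w.png

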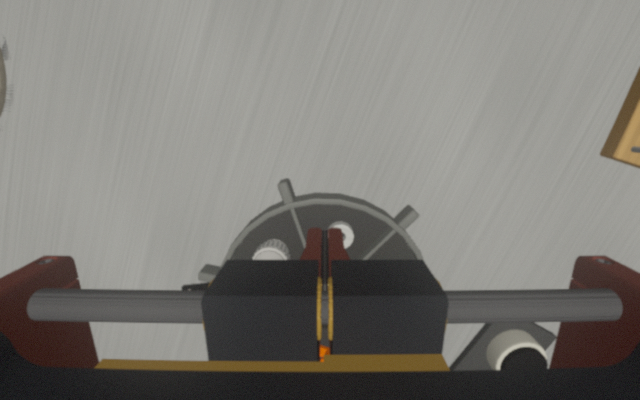

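The wrist view shows the fingers at (325,240), between the tab I want to push at (288,190) and the next tab at (408,215). The space below them is open, so I'll descend.

Emit:
move_arm:
  rows: "-0.002 -0.002 0.04 0 0 0; -0.002 -0.002 0.08 0 0 0; -0.002 -0.002 0.12 0 0 0; -0.002 -0.002 0.16 0 0 0; -0.002 -0.002 0.189 0 0 0"

```text
time: 2.7
eef_pos: [501.2, 44.0, 31.7]
tcp_rot: [-0.002, 0.567, 0.824, -0.0]
ft_force: [-2.4, 3.5, 3.8]
gripper_width: 0.3
finger_force: 2.1
```

```bash
cat > plan.py <<'E'
from h import *
import sys
s=get_state();p,q=cur();th=ang(p-np.r_[C,0]);print(s["time"],p,th,np.linalg.norm(p[:2]-C),s["ft_force"])
step=float(sys.argv[1]); 
P=pose(th,147,33)
call(*P,[pose(th+step*k,147,33) for k in range(1,6)])
E
python3 plan.py 2
```

```text
2.7 [501.24612627  44.0011469   31.70880546] 112.18046473616529 145.03373658317216 [-2.37233513  3.48113667  3.84673324]
-0.0001 -0.0051 0.0000 0.0000 0.0000 -0.0349; -0.0004 -0.0103 0.0000 0.0000 0.0000 -0.0698; -0.0008 -0.0154 0.0000 0.0000 0.0000 -0.1047; -0.0014 -0.0205 0.0000 0.0000 0.0000 -0.1396; -0.0022 -0.0255 0.0000 0.0000 0.0000 -0.1745
```

There's about 4 N outward here, either from braking or from brushing the rim. I'll back off 5 mm radially and re-read.

Emit:
move_arm:
  rows: "0.003 0 0 0 0 0; 0.005 0 0 0 0 0; 0.005 0 0 0 0 0"

```text
time: 3.08
eef_pos: [502.0, 48.9, 35.5]
tcp_rot: [0.001, 0.567, 0.824, 0.001]
ft_force: [-0.4, -0.1, -0.1]
gripper_width: 0.9
finger_force: 0.0
```

```bash
python3 plan.py 2; python3 -c "
from h import *
a,d=save('wrist','pics/w2.png')"
```

```text
3.075 [501.97611964  48.8530269   35.52367403] 111.21788514511805 149.27204877698622 [-0.36093597 -0.07855998 -0.05460094]
-0.0001 -0.0051 0.0000 0.0000 0.0000 -0.0349; -0.0004 -0.0103 0.0000 0.0000 0.0000 -0.0698; -0.0008 -0.0154 0.0000 0.0000 0.0000 -0.1047; -0.0014 -0.0205 0.0000 0.0000 0.0000 -0.1396; -0.0022 -0.0255 0.0000 0.0000 0.0000 -0.1745
```

View pics/w2.png

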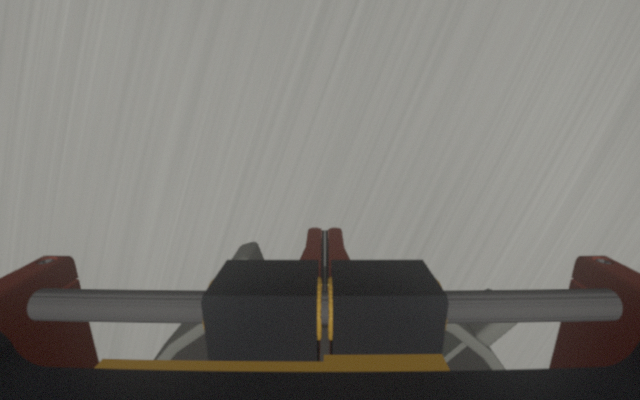

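The force is now zero and the fingers stand outside the rim, next to the tab at about (250,250). I'll push along the arc at about 18°/s.

Emit:
move_arm:
  rows: "-0.0001 -0.0057 0 0 0 -0.038; -0.0004 -0.0114 0 0 0 -0.077; -0.001 -0.0171 0 0 0 -0.115; -0.0018 -0.0228 0 0 0 -0.154; -0.0027 -0.0284 0 0 0 -0.192"

```text
time: 3.75
eef_pos: [476.1, 36.2, 34.8]
tcp_rot: [0.001, 0.484, 0.875, 0.001]
ft_force: [2.0, -0.3, -1.2]
gripper_width: 0.4
finger_force: 0.7
```

Emit:
move_arm:
  rows: "-0.0001 -0.0057 0 0 0 -0.038; -0.0004 -0.0114 0 0 0 -0.077; -0.001 -0.0171 0 0 0 -0.115; -0.0018 -0.0228 0 0 0 -0.154; -0.0027 -0.0284 0 0 0 -0.192"

```text
time: 4.38
eef_pos: [453.7, 18.8, 34.8]
tcp_rot: [0.001, 0.398, 0.917, 0.001]
ft_force: [1.2, 0.7, -0.6]
gripper_width: 0.7
finger_force: 0.8
```

```bash
python3 plan.py 2.2; python3 -c "
from h import *
a,d=save('top','pics/t3.png')
c=a[150:270,280:410]
cv2.imwrite('pics/t3c.png',cv2.resize(c[:,:,::-1],None,fx=5,fy=5,interpolation=cv2.INTER_CUBIC))"
```

```text
4.375 [453.69517586  18.8435925   34.84077629] 133.14755753565515 149.59478877314584 [ 1.23591081  0.74339331 -0.55639043]
-0.0001 -0.0056 0.0000 0.0000 0.0000 -0.0384; -0.0004 -0.0113 0.0000 0.0000 0.0000 -0.0768; -0.0010 -0.0169 0.0000 0.0000 0.0000 -0.1152; -0.0017 -0.0225 0.0000 0.0000 0.0000 -0.1536; -0.0027 -0.0280 0.0000 0.0000 0.0000 -0.1920
```

View pics/t3c.png

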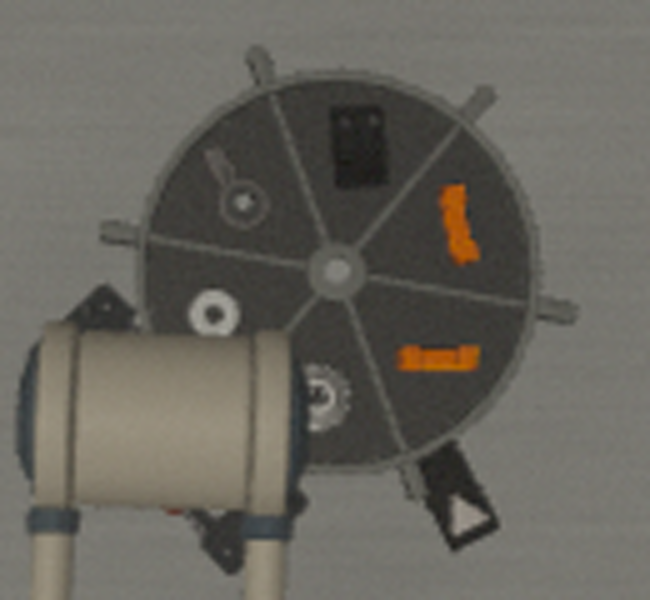

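The tray has turned. The tabs are now at (260,65), (482,98), (557,311) and (120,233), and the chuck is at (320,398).

```bash
python3 - <<'E'
from h import *
c=lambda l:np.array(l)/5.+[280-.4,150-.4]
t=ray("top",c([(557,311),(482,98),(260,65),(120,233)]),45); print(ang(t[:,:2]-C)-[248.45,308.45,8.77,68.69])
E
```

```text
[11.07697371 11.56611931 11.70929194 11.7793696 ]
```

The tray has turned 11.6°, so the tool trails the tab by about 7.2°. I'll push 33° more, slowing towards the end, and then look.

Emit:
move_arm:
  rows: "-0.0001 -0.0057 0 0 0 -0.038; -0.0004 -0.0114 0 0 0 -0.077; -0.001 -0.0171 0 0 0 -0.115; -0.0018 -0.0228 0 0 0 -0.154; -0.0027 -0.0284 0 0 0 -0.192"

```text
time: 5.05
eef_pos: [434.8, -2.4, 34.8]
tcp_rot: [0.001, 0.309, 0.951, 0.001]
ft_force: [1.8, 0.3, -0.2]
gripper_width: 0.4
finger_force: 0.8
```

Emit:
move_arm:
  rows: "-0.0001 -0.0057 0 0 0 -0.038; -0.0004 -0.0114 0 0 0 -0.077; -0.001 -0.0171 0 0 0 -0.115; -0.0018 -0.0228 0 0 0 -0.154; -0.0027 -0.0284 0 0 0 -0.192"

```text
time: 5.68
eef_pos: [420.2, -27.0, 34.8]
tcp_rot: [0.001, 0.216, 0.976, 0.0]
ft_force: [1.8, 2.7, 0.8]
gripper_width: 0.8
finger_force: 0.8
```

Emit:
move_arm:
  rows: "-0.0001 -0.0057 0 0 0 -0.038; -0.0004 -0.0114 0 0 0 -0.077; -0.0009 -0.0160 0 0 0 -0.107; -0.0013 -0.0195 0 0 0 -0.131; -0.0016 -0.0218 0 0 0 -0.147"

```text
time: 6.3
eef_pos: [411.9, -47.5, 34.3]
tcp_rot: [0.001, 0.144, 0.99, 0.0]
ft_force: [0.3, 1.7, 0.7]
gripper_width: 0.2
finger_force: 0.8
```

```bash
cat > look.py <<'E'
from h import *
import sys
n=sys.argv[1]; a,d=get_image('top'); c=a[150:270,280:410]
cv2.imwrite(n,cv2.resize(c[:,:,::-1],None,fx=5,fy=5,interpolation=cv2.INTER_CUBIC))
E
python3 plan.py 1; python3 look.py pics/t4c.png
```

```text
6.3 [411.93353047 -47.46252088  34.27100041] 163.44040475648117 150.300356816647 [0.30526797 1.68565829 0.73351403]
-0.0000 -0.0026 0.0000 0.0000 0.0000 -0.0175; -0.0001 -0.0051 0.0000 0.0000 0.0000 -0.0349; -0.0002 -0.0077 0.0000 0.0000 0.0000 -0.0524; -0.0004 -0.0103 0.0000 0.0000 0.0000 -0.0698; -0.0006 -0.0128 0.0000 0.0000 0.0000 -0.0873
```

View pics/t4c.png

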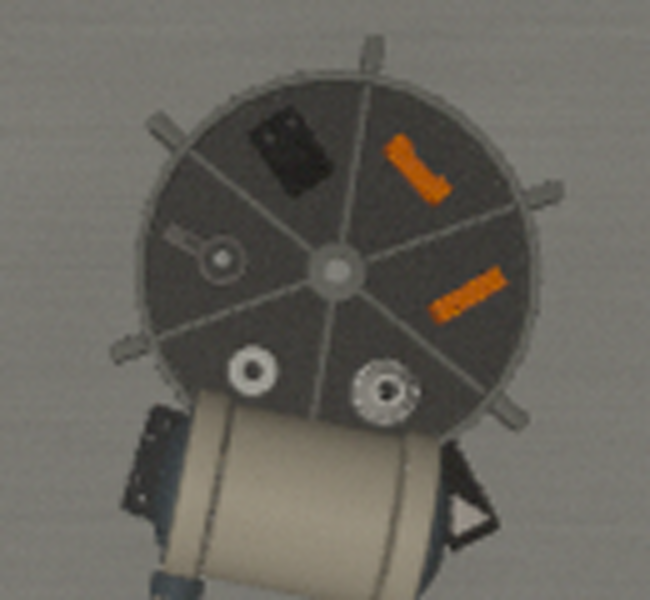

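The tabs are now at (545,195), (372,53), (165,130), (128,349) and (508,413), with the chuck at (386,393).

```bash
python3 - <<'E'
from h import *
c=lambda l:np.array(l)/5.+[280-.4,150-.4]
t=ray("top",c([(545,195),(372,53),(165,130),(128,349),(508,413)]),45); print(ang(t[:,:2]-C), (ang(t[:,:2]-C)-8.6)%60)
k=ray("top",c([(386,393)]),60)[0];print("chuck",k,ang((k-np.r_[C,0])),"target 208.2")
E
```

```text
[290.0595799  350.8013823   50.85411214 110.84893315 229.90575238] [41.4595799  42.2013823  42.25411214 42.24893315 41.30575238]
chuck [ 476.98517657 -119.48545583   60.        ] 200.27255820541842 target 208.2
```

The tray has turned 41.9°, leaving about 7.7°. I'll push that slowly.

Emit:
move_arm:
  rows: "0 -0.0026 0 0 0 -0.0175; -0.0001 -0.0052 0 0 0 -0.035; -0.0002 -0.0078 0 0 0 -0.052; -0.0004 -0.0104 0 0 0 -0.07; -0.0006 -0.013 0 0 0 -0.087"

```text
time: 6.98
eef_pos: [408.4, -60.2, 33.6]
tcp_rot: [-0.0, 0.101, 0.995, 0.0]
ft_force: [1.0, 1.5, 0.6]
gripper_width: 0.5
finger_force: 0.8
```

Emit:
move_arm:
  rows: "0 -0.0020 0 0 0 -0.013; -0.0001 -0.0037 0 0 0 -0.025; -0.0001 -0.005 0 0 0 -0.034; -0.0001 -0.006 0 0 0 -0.04; -0.0001 -0.0063 0 0 0 -0.042"

```text
time: 7.6
eef_pos: [407.2, -66.3, 33.6]
tcp_rot: [-0.0, 0.08, 0.997, 0.0]
ft_force: [1.9, 1.6, 0.5]
gripper_width: 0.4
finger_force: 0.8
```

```bash
python3 plan.py 1; python3 look.py pics/t5c.png
```

```text
7.6 [407.20303274 -66.25593015  33.58073282] 170.82093088490956 150.7270870222693 [1.8909119  1.62571331 0.48174556]
-0.0000 -0.0026 0.0000 0.0000 0.0000 -0.0175; -0.0001 -0.0051 0.0000 0.0000 0.0000 -0.0349; -0.0002 -0.0077 0.0000 0.0000 0.0000 -0.0524; -0.0004 -0.0103 0.0000 0.0000 0.0000 -0.0698; -0.0006 -0.0128 0.0000 0.0000 0.0000 -0.0873
```

View pics/t5c.png

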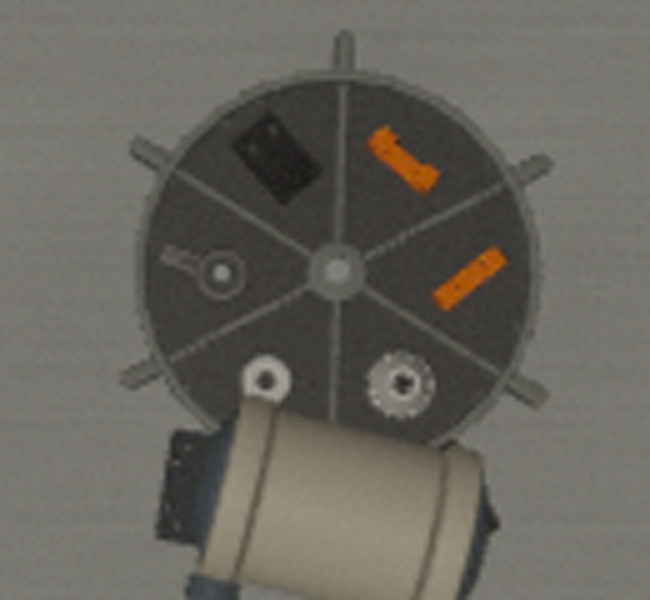

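The tabs are at (538,165), (344,50), (150,153), (140,376) and (528,391), with the chuck at (401,385). I'll recompute the angle, then plan the withdrawal: back off along +y and rise.

```bash
cat > m.py <<'E'
from h import *
c=lambda l:np.array(l)/5.+[280-.4,150-.4]
def rep(tabs,ch):
    t=ray("top",c(tabs),45); print((ang(t[:,:2]-C)-8.6)%60)
    k=ray("top",c([ch]),60)[0];print("chuck",ang((k-np.r_[C,0])),np.linalg.norm(k[:2]-C),"target 208.2")
E
python3 -c "
from m import *
rep([(538,165),(344,50),(150,153),(140,376),(528,391)],(401,385))"
```

```text
[49.21077459 49.5073339  49.40520361 49.79039524 48.92724148]
chuck 207.59883355540768 83.45616524537438 target 208.2
```

Emit:
move_arm:
  rows: "0.001 0.006 0 0 0 0; 0.002 0.014 0 0 0 0; 0.004 0.022 0 0 0 0; 0.004 0.022 -0.03 0 0 0; 0.004 0.022 -0.08 0 0 0"

```text
time: 8.28
eef_pos: [405.4, -43.0, 112.6]
tcp_rot: [-0.002, 0.08, 0.997, 0.0]
ft_force: [0.0, -0.3, 0.9]
gripper_width: 0.5
finger_force: 0.0
```

Emit:
move_arm:
  rows: "0 0 -0.05 0 0 0; 0 0.04 -0.1 0 0 0; 0 0.1 -0.12 0 0 0; 0 0.16 -0.12 0 0 0; 0 0.22 -0.12 0 0 0"

```text
time: 8.9
eef_pos: [441.9, 175.8, 234.3]
tcp_rot: [0.001, 0.08, 0.997, 0.0]
ft_force: [0.2, -0.4, -0.2]
gripper_width: 0.3
finger_force: 0.0
```

```bash
python3 plan.py 1; python3 look.py pics/t6c.png
```

```text
8.9 [441.91466759 175.75664436 234.28292845] 113.20969786928329 289.4850619262601 [ 0.24273499 -0.43735388 -0.19088674]
-0.0000 -0.0026 0.0000 0.0000 0.0000 -0.0175; -0.0001 -0.0051 0.0000 0.0000 0.0000 -0.0349; -0.0002 -0.0077 0.0000 0.0000 0.0000 -0.0524; -0.0004 -0.0103 0.0000 0.0000 0.0000 -0.0698; -0.0006 -0.0128 0.0000 0.0000 0.0000 -0.0873
```

View pics/t6c.png

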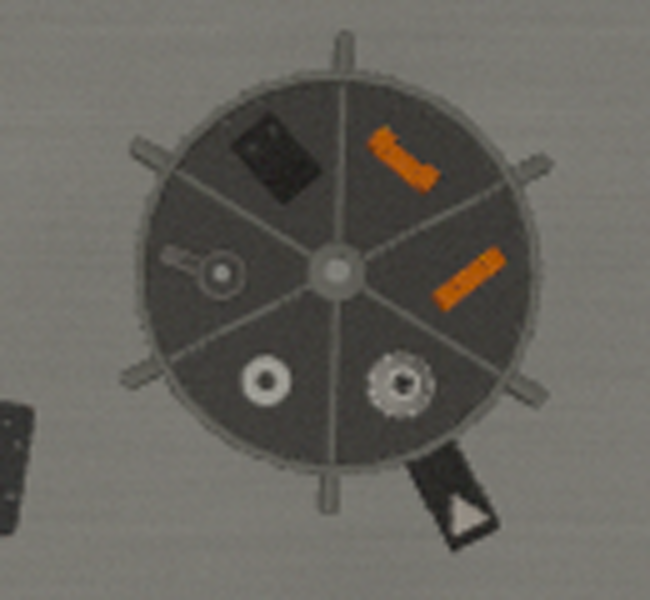

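The tray is at rest with the hand clear. The chuck at (401,385) sits within 1° of the line from the hub to the arrow. I'll let the arm settle and hand in.

Emit:
move_arm:
  rows: "0 0 0 0 0 0; 0 0 0 0 0 0; 0 0 0 0 0 0; 0 0 0 0 0 0"

```text
time: 9.45
eef_pos: [442.1, 172.3, 233.9]
tcp_rot: [0.0, 0.081, 0.997, 0.0]
ft_force: [-0.4, -0.0, 0.0]
gripper_width: 0.4
finger_force: 0.0
```

```bash
python3 -c "
from workcell import *
print(job_done())"
```

```text
the job is handed in; nothing more can be done
None
```

I turned the tray about 49° by one finger tab, so the chuck now stands within about 1° of the index arrow; the tray is at rest, the hand is clear, and the job is handed in at about 9.5 s.

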